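Wipe the silver offcuts off the worn soldering brick

ROBOT

A 6-joint arm with a two-finger parallel gripper is mounted at the origin on the work surface. World frame = base frame: x ahead of the robot, y to its left, z up, the work surface at z = 0. Lengths are in m, angles in rad, forces in N, time in s.
With the tool pointing down it reaches from about 0.25 to 0.725 m from the base axis. Payload 4 kg.
Tool frame: the origin (TCP) lies midway between the tips of the shut fingers; the grasp point (between the pads) lies 19 mm behind it (bot.grip_point_offset is the distance from the TCP to the grasp point, in m); z points along the fingers, y is the line along which they close (so a half turn about z gives the same grasp; the last joint's range is limited). The gripper opens to 85 mm and grips with 20 to 120 N. Pads are 22 mm wide; open, the fingers measure 114 mm over their backs; the gripper's body (76 mm by 85 mm) begins 54 mm behind the grasp point. The pads swing forward as they close: fully open they stand 13 mm farther back than shut.
Start: joints at [-1.114, 0.241, 0.005, 1.335, 0, 1.571], TCP at [0.221, -0.449, 0.231] pointing down, gripper open.
Joint ranges: [-2.72, 2.72], [-1.05, 1.87], [-1.09, 1.28], [-1.99, 2.15], [-1.42, 1.44], [-3.14, 3.14]. Speed limits (rad/s): [2.79, 2.79, 3.14, 3.14, 3.14, 3.14].

INTERFACE

Orientations are given as a unit quaternion [x, y, z, w].
In Python, from workcell import bot gives the robot as it stands.
- The arm moves only by the tool step_arm, never from a script. Its argument "targets" is text: rows parted by semicolons, each of 7 numbers parted by spaces: the opening, from -1 (shut) to 1 (fully open), so that 0 is half open, then the shift along the world's x, y, z normalised to -1 to 1, where 1 is 0.5 m, then the turn, a rotation vector about the world's x, y, z normalised to -1 to 1, where 1 is pi/4 rad. In form: gripper x y z wx wy wz; .... A call has 1 to 10 rows; each row is the pose to reach, as a shift and turn from the pose commanded when the call began; what a row does not reach only later rows make up. A row lasts 1/12 s, in which the tool goes at most 41.7 mm and 7.16 degrees, less where a joint would pass 70% of its speed; a pose out of reach is approached as far as the arm can. A call with a number of a shift or a turn outside -1 to 1 is refused whole. A call with a gripper value outside its range is refused whole. The fingers move at their own pace and stop on an object; the grip force is fixed at half the most. Time passes only in rows, so rows that repeat a pose let the fingers close. It gives the time, the measured TCP pose, the force, the opening and the grip force at its end, in the units of the state.
- bot.get_obs(): the state, without advancing time (a new reading comes with each control period).
- bot.camera(name): name is "scene" or "side" or "wrist"; returns the picture (400x640x3 uint8, red, green, blue); there is no depth.
- bot.camera_info(name): a dict with "vertical_fov" (degrees; the focal length in pixels is half the picture's height over the tangent of half this angle, whatever the lens; pixels are square), "cx", "cy" (the principal point, pixels), "pose" (4x4, takes a point from camera to world coordinates). Camera axes: x right, y up, looking along -z (the intrinsics and any distortion apply to the point x, -y, -z); pixel columns grow to the right and rows downward; lengths in m; the calibration is good to about 2 mm. A picture is of the moment at which its call begins: read the wrist's pose just before it. camera_info takes no time and is no camera call; for the wrist camera it gives the pose at the moment of the call.
- bot.job_done(): hands the job in; it is judged then, once.
The state is a dict: "clock": time; "joint_pos": joint angles; "joint_vel": joint speeds; "tau": joint torques, N m; "eef_pos": TCP position; "tool_rot": TCP orientation; "ft_force": force on the tool from outside, world axes, zero at the start; "ft_torque": the same for the moment, N m; "grip_width": finger opening in m; "grasp_force": force on a finger pad.
Only numpy, scipy, OpenCV 4.12 (cv2) and the standard library are available. Lean on these libraries where they do the work, as an engineer would, in place of code of your own. Each camera call takes 0.05 s, during which the arm holds its last target. There are 200 camera calls.

TASK

Take the scraper block and, keeping its strip lightly down on the soft soldering brick and following its worn hollow, wipe all five silver offcuts over the end of the brick into the scrap tray. Do not touch the offcuts with the gripper itself, and leave the other things on the bench where they are. Then stand the scraper block upright on the bench again and let go.

Things in the scene. Friction and masses are not known exactly. Their poses are not given: they have to be found in the camera images.
- brick: Dark grey refractory soldering brick, fixed on the bench: 300 mm long (its own y), 114 mm wide (its own x), 38 mm high where it is not worn. Origin at the centre of its underside. Soft: it crumbles if the scraper block is pressed on it with more than 30 N; 3 to 10 N is a good pressure for wiping.
- brick_top (a point): Point over the middle of the brick, 38 mm above the bench. The face is worn, level from side to side: at each end a flat rim, 33 to 38 mm above the bench, then a slope of about 14 degrees, beginning 30 to 70 mm from the end, down to a flat middle 31 mm above the bench. Rim heights and slopes differ between the ends and each time; they must be felt.
- tray: Shallow open aluminium scrap tray, fixed, standing on the bench against one of the two ends of the brick (either end): 100 mm along the brick's length (its own y), 136 mm across (its own x), 16 mm high, walls 2 mm. Origin at the centre of its underside. Its rim lies well below the brick's end rims, so what is pushed over that end falls in.
- block_center (a point): Centre of the scraper block, 30 mm above its underside. Beech body 100 mm long (its own x), 26 mm thick (its own y), 40 mm high: the grip. Under it a steel strip 100 mm long, 8 mm thick, 20 mm high: the scraping edge. 60 mm high in all, 150 to 250 g. It stands upright on its strip on the bench, left or right of the brick, turned up to 35 degrees.
- honeycomb: White ceramic honeycomb soldering block, fixed on the bench against the other end of the brick: 100 mm along the brick, 114 mm across, 13 mm high. Origin at the centre of its underside.
- band: Plain silver ring band, 22 mm across and 8 mm high, lying on the honeycomb block; leave alone. Origin at the centre of its underside.
- jar: Amber jar with a steel cap, 60 mm across, 75 mm high, standing on the bench on the side away from the scraper block; leave alone. Origin at the centre of its underside.
- pliers: Green-handled pliers, about 150 mm long, lying on the bench beyond the brick; leave alone. Origin near the middle, at bench level.
- bench_block: Dark steel bench block, 75 x 75 x 19 mm, on the bench beyond the brick; leave alone. Origin at the centre of its underside.
- chip0_center (a point): Centre of a loose silver offcut: oblong, 24 x 13, 2.5 thick (mm), 10 g, lying flat in the hollow of the brick.
- chip1_center (a point): Centre of a loose silver offcut: nearly square, 18 x 17, 2.5 thick (mm), 10 g, lying flat in the hollow of the brick.
- chip2_center (a point): Centre of a loose silver offcut: round blank, 20 across, 2.5 thick (mm), 10 g, lying flat in the hollow of the brick.
- chip3_center (a point): Centre of a loose silver offcut: L-shaped, 22 x 18, 2.5 thick (mm), 10 g, lying flat in the hollow of the brick.
- chip4_center (a point): Centre of a loose silver offcut: three-cornered, 23 on a side, 2.5 thick (mm), 10 g, lying flat in the hollow of the brick.
Not all that is in view belongs to the job. Of the things like the part that bears block_center, leave any that is pink, red or turquoise; of the rest the larger one is meant.

How it is judged:
By the outcome, as a careful person would: the job done as asked, in the order asked, and still so for the second after the job is handed in, with the robot touching nothing.
It also fails if it takes over 72 s, if anything falls off the work surface, if the arm or the gripper's body presses on something with over 40 N, if the wrist force passes 120 N, or if a joint passes its speed limit or range.

## Working session

There is one attempt and no reset: what is moved stays moved. The work goes in short steps, Python scripts to look and compute and a tool call to move; the robot and the scene stay as the last step left them, time stands still between calls to the robot, and variables do not carry over. Pictures are saved under pics/ and viewed, at most 13 in all, crops included, and the job is handed in when it is done.

Besides the shell and the picture viewer there is one more tool, called after "Call:" by a JSON object that holds its "fn" and its "kwargs". step_arm: Moves the arm, as the interface text tells. Scaled input: -1 to 1 covers 0.5 m each way for a shift and pi/4 rad each way for a turn. Its arguments: {"type":"object","properties":{"targets":{"type":"string"}},"required":["targets"]}

```bash
mkdir -p pics; cat > h.py <<'E'
import numpy as np, cv2
from workcell import bot
def snap(n,f):
    im=bot.camera(n); cv2.imwrite('pics/'+f,im[:,:,::-1]); return im
def ray(n,u,v,z,info=None):
    c=info or bot.camera_info(n); f=200/np.tan(np.radians(c['vertical_fov'])/2)
    P=np.array(c['pose']); d=P[:3,:3]@np.array([(u-c['cx'])/f,-(v-c['cy'])/f,-1]); o=P[:3,3]
    return (o+d*(z-o[2])/d[2])[:2]
E
python3 - <<'E'
from h import *
for n in('scene','side'):
    snap(n,n+'0.png'); print(bot.camera_info(n))
print(bot.get_obs())
E
ls
```

```text
{'vertical_fov': 47.244006601076634, 'cx': 310.17737463698876, 'cy': 200.93203837387125, 'pose': array([[ 0.01008576, -0.82486651,  0.56523758,  1.34456377],
       [ 0.99987332,  0.01528005,  0.00445745,  0.06145432],
       [-0.01231366,  0.56512102,  0.82491612,  1.22783436],
       [ 0.        ,  0.        ,  0.        ,  1.        ]])}
{'vertical_fov': 52.42254159319827, 'cx': 323.80890736433133, 'cy': 199.9990456982724, 'pose': array([[-0.79375551,  0.38706209, -0.46918561,  0.04025953],
       [-0.60786381, -0.53182643,  0.5896289 ,  0.7264957 ],
       [-0.02130232,  0.75322213,  0.65742119,  0.78832285],
       [ 0.        ,  0.        ,  0.        ,  1.        ]])}
{'clock': 0.1, 'joint_pos': array([-1.11397818e+00,  2.41302716e-01,  3.85955414e-03,  1.33519400e+00,
       -1.05563696e-05,  1.57078963e+00]), 'joint_vel': array([-0.0008385 , -0.00140896,  0.00136702, -0.00070929, -0.00163524,
       -0.00075673]), 'tau': array([-5.90496074e-04, -3.73138118e+01,  2.53009772e+01,  1.08145463e-02,
       -4.33527339e-05,  4.52617826e-06]), 'eef_pos': array([ 0.22029632, -0.44822672,  0.23051965]), 'tool_rot': array([ 9.74026687e-01,  2.26431373e-01, -2.13546460e-04, -8.95317357e-04]), 'ft_force': array([ 0.33454688, -0.54050758,  0.22636325]), 'ft_torque': array([ 0.0295235 , -0.00145937, -0.00902093]), 'grasp_force': 0.0, 'grip_width': 0.08551296204828909}
h.py
pics
```

View pics/scene0.png

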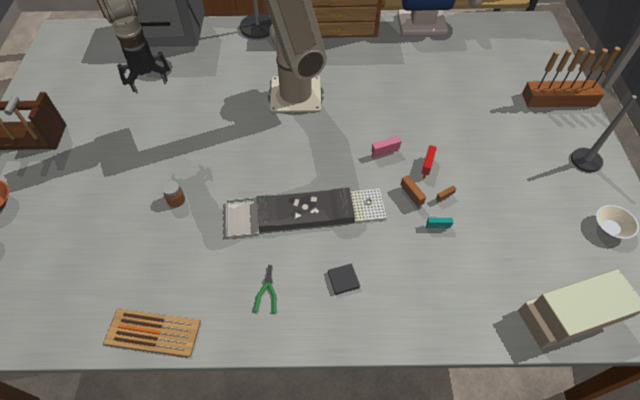

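View pics/side0.png

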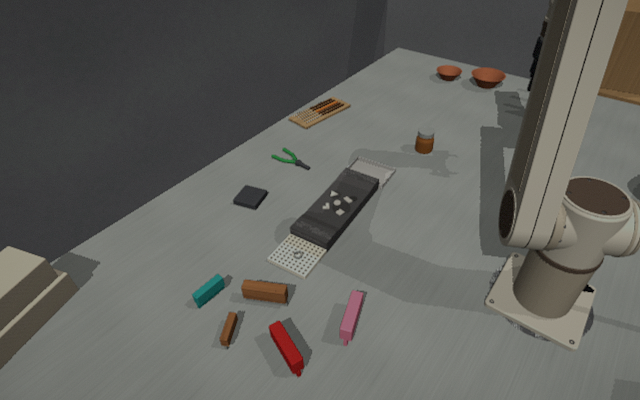

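The scene view has the tray at the left (-y) end of the brick, the honeycomb at the right (+y), and the chips in mid-brick near (305,207). The larger brown block is at (413,190). I'll enlarge crops next.

```bash
python3 - <<'E'
from h import *
a=cv2.imread('pics/scene0.png')[140:250,215:465]; cv2.imwrite('pics/c1.png',cv2.resize(a,None,fx=3.2,fy=3.2,interpolation=cv2.INTER_CUBIC))
a=cv2.imread('pics/side0.png')[150:350,200:400]; cv2.imwrite('pics/c2.png',cv2.resize(a,None,fx=3,fy=3,interpolation=cv2.INTER_CUBIC))
E
```

```text
(no output)
```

View pics/c1.png

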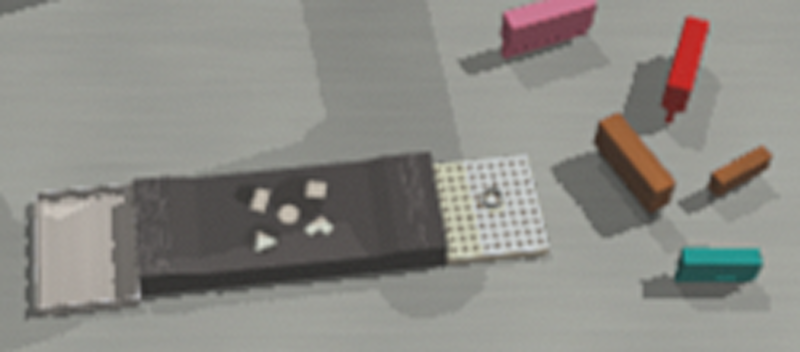

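View pics/c2.png

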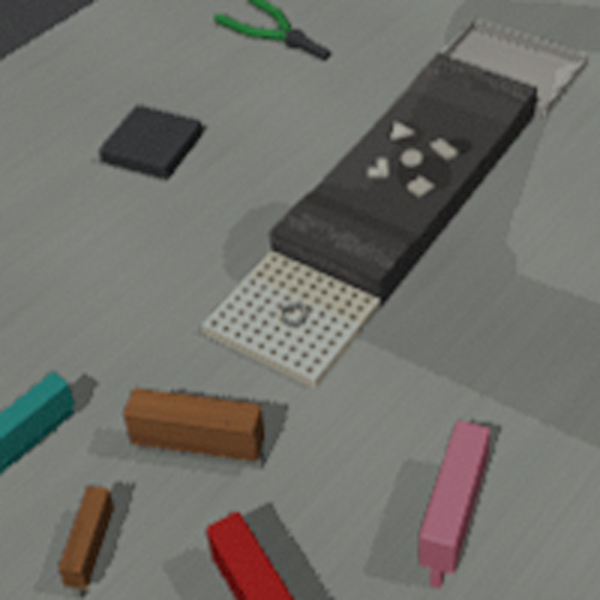

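```bash
python3 - <<'E'
from h import *
S=lambda u,v,z:ray('scene',215+u/3.2,140+v/3.2,z).round(4)
D=lambda u,v,z:ray('side',200+u/3,150+v/3,z).round(4)
print('block',[S(*p,.06) for p in((598,122),(617,115),(671,184),(655,196))],[D(*p,.06) for p in((130,390),(258,402),(262,430),(127,416))])
print('brick',[S(*p,.036) for p in((135,180),(432,153),(445,240),(140,273))],[D(*p,.036) for p in((440,57),(537,92),(383,276),(272,232))])
print('chips',[S(*p,.033) for p in((261,200),(316,189),(288,214),(319,226),(265,241))],[D(*p,.033) for p in((444,149),(420,187),(411,158),(379,168),(401,131))])
print('others',S(545,15,.06),S(690,40,.06),S(742,168,.04),S(718,258,.06))
E
```

```text
block [array([0.4615, 0.349 ]), array([0.453 , 0.3691]), array([0.538 , 0.4102]), array([0.5518, 0.3928])] [array([0.5402, 0.3953]), array([0.456 , 0.3466]), array([0.4372, 0.3636]), array([0.5248, 0.4132])]
brick [array([ 0.5067, -0.1137]), array([0.4791, 0.1837]), array([0.5831, 0.1901]), array([ 0.6152, -0.1029])] [array([ 0.6085, -0.105 ]), array([ 0.4978, -0.1138]), array([0.4715, 0.1737]), array([0.5812, 0.1894])]
chips [array([0.5311, 0.0119]), array([0.5189, 0.0664]), array([0.5482, 0.0385]), array([0.5628, 0.0687]), array([0.5792, 0.0161])] [array([0.5249, 0.0077]), array([0.5124, 0.0637]), array([0.5425, 0.0363]), array([0.5582, 0.0651]), array([0.5732, 0.0104])]
others [0.3192 0.3108] [0.3566 0.4574] [0.5062 0.4893] [0.623  0.4413]
```

The block is centred near (0.496, 0.380) with its long axis about 28° from x. The brick is turned about 5.7°. I'll swing the arm over with a +180° yaw so joint 6 stays mid-range.

Call:
{"fn": "step_arm", "kwargs": {"targets": "1 0.135 0.41 0 0 0 1;1 0.135 0.41 0 0 0 1;1 0.135 0.41 0 0 0 1;1 0.135 0.41 0 0 0 1;1 0.135 0.41 0 0 0 1;1 0.135 0.41 0 0 0 1;1 0.135 0.41 0 0 0 1"}}

```text
clock: 0.68
eef_pos: [0.2883, -0.2408, 0.2312]
tool_rot: [0.81, 0.586, 0.0, -0.0]
ft_force: [-0.6, -0.1, 0.7]
grip_width: 0.0851
grasp_force: 0.0
```

Call:
{"fn": "step_arm", "kwargs": {"targets": "1 0.135 0.41 0 0 0 1;1 0.135 0.41 0 0 0 1;1 0.135 0.41 0 0 0 1;1 0.135 0.41 0 0 0 1;1 0.135 0.41 0 0 0 1;1 0.135 0.41 0 0 0 1;1 0.135 0.41 0 0 0 1"}}

```text
clock: 1.27
eef_pos: [0.3559, -0.0358, 0.231]
tool_rot: [0.524, 0.852, 0.0, -0.0]
ft_force: [0.7, -1.0, -0.5]
grip_width: 0.0852
grasp_force: 0.0
```

```bash
python3 -c "
from h import *
o=bot.get_obs();print(o['clock'],o['joint_pos'],o['eef_pos'],o['tool_rot'])"
```

```text
1.2667 [-1.00670294e-01 -4.29736844e-02 -3.15456873e-01  1.29887173e+00
  5.18317117e-04  1.00158377e+00] [ 0.3558987  -0.03579184  0.23101445] [ 5.23647741e-01  8.51934797e-01  1.11707004e-04 -3.64269563e-04]
```

Call:
{"fn": "step_arm", "kwargs": {"targets": "1 0.135 0.41 0 0 0 1;1 0.135 0.41 0 0 0 1;1 0.135 0.41 0 0 0 1;1 0.135 0.41 0 0 0 1;1 0.135 0.41 0 0 0 1;1 0.135 0.41 0 0 0 1;1 0.135 0.41 0 0 0 1"}}

```text
clock: 1.85
eef_pos: [0.4234, 0.1692, 0.2304]
tool_rot: [0.159, 0.987, -0.0, -0.001]
ft_force: [-0.6, -1.0, -0.3]
grip_width: 0.0858
grasp_force: 0.0
```

Call:
{"fn": "step_arm", "kwargs": {"targets": "1 0.145 0.42 0 0 0 1;1 0.145 0.42 0 0 0 1;1 0.145 0.42 0 0 0 1;1 0.145 0.42 0 0 0 1;1 0.145 0.42 0 0 0 1;1 0.145 0.42 0 0 0 1;1 0.145 0.42 0 0 0 1;1 0.145 0.42 0 0 0 1"}}

```text
clock: 2.52
eef_pos: [0.4951, 0.3774, 0.2295]
tool_rot: [-0.228, 0.974, -0.001, -0.001]
ft_force: [0.3, -0.2, 0.9]
grip_width: 0.0856
grasp_force: 0.0
```

```bash
python3 - <<'E'
from h import *
o=bot.get_obs();print(o['clock'],o['joint_pos'],o['eef_pos'],o['tool_rot'])
np.save('w1.npy',bot.camera_info('wrist'),allow_pickle=True)
print(bot.camera_info('wrist'))
snap('wrist','w1.png')
E
```

```text
2.5167 [ 6.51318824e-01  4.94787517e-01  3.70847260e-01  1.44948215e+00
 -8.43018039e-05  1.92178583e-01] [0.49513127 0.37740019 0.22949226] [-2.27558801e-01  9.73763455e-01 -5.75958863e-04 -1.18072939e-03]
{'vertical_fov': 60.519582578793944, 'cx': 311.9309625117422, 'cy': 206.46826443871515, 'pose': array([[-4.43604976e-01, -8.53104590e-01, -2.74640097e-01,
         4.24823090e-01],
       [ 8.96221977e-01, -4.22567086e-01, -1.34993428e-01,
         3.42528089e-01],
       [-8.90352543e-04, -3.06022247e-01,  9.52023945e-01,
         3.72933906e-01],
       [ 0.00000000e+00,  0.00000000e+00,  0.00000000e+00,
         1.00000000e+00]])}
```

View pics/w1.png

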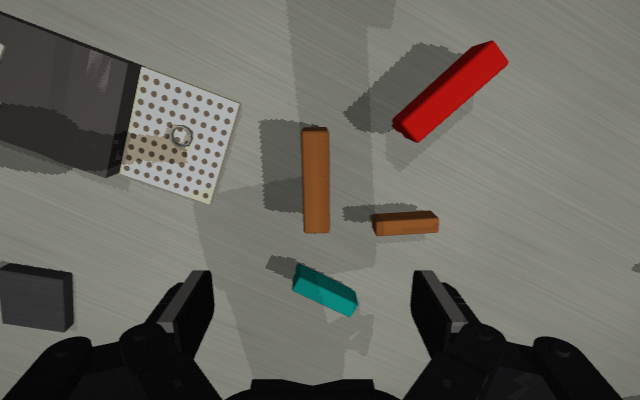

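The wrist view shows the brown block with top corners (303,132), (327,132), (329,232) and (304,233), standing clear between the fingers. The brick and honeycomb are at upper left.

```bash
python3 - <<'E'
from h import *
i=np.load('w1.npy',allow_pickle=True).item()
W=lambda u,v,z:ray('wrist',u,v,z,i)
P=np.array([W(*p,.06) for p in((303,132),(327,132),(329,232),(304,233))]);print(P.round(4),P.mean(0))
d=P[2]+P[3]-P[0]-P[1];print(np.degrees(np.arctan2(d[1],d[0])),np.linalg.norm(d)/2)
print('small',W(405,224,.04),'teal',W(325,282,.06),'brick end',W(141,66,.036),W(120,168,.036))
o=bot.get_obs()['tool_rot'];print(np.degrees(2*np.arctan2(o[1],o[0]))-90)
E
```

```text
[[0.4558 0.3486]
 [0.4463 0.3679]
 [0.5313 0.4136]
 [0.5431 0.3921]] [0.49412005 0.38055342]
27.358421254564885 0.09699542564162572
small [0.49514665 0.48468469] teal [0.58248483 0.43530285] brick end [0.47058255 0.19078666] [0.5708497  0.20097059]
116.1630481661133
```

Call:
{"fn": "step_arm", "kwargs": {"targets": "1 -0.001 0.006 -0.05 0 0 0.035;1 -0.001 0.006 -0.12 0 0 0.035;1 -0.001 0.006 -0.19 0 0 0.035;1 -0.001 0.006 -0.26 0 0 0.035;1 -0.001 0.006 -0.32 0 0 0.035;1 -0.001 0.006 -0.37 0 0 0.035;1 -0.001 0.006 -0.4 0 0 0.035;1 -0.001 0.006 -0.409 0 0 0.035;1 -0.001 0.006 -0.409 0 0 0.035"}}

```text
clock: 3.32
eef_pos: [0.494, 0.3777, 0.0255]
tool_rot: [-0.239, 0.971, -0.001, -0.002]
ft_force: [0.8, 0.3, 0.2]
grip_width: 0.0854
grasp_force: 0.0
```

Call:
{"fn": "step_arm", "kwargs": {"targets": "-1 0 0 0 0 0 0;-1 0 0 0 0 0 0;-1 0 0 0 0 0 0;-1 0 0 0 0 0 0;-1 0 0 0 0 0 0;-1 0 0 0 0 0 0;-1 0 0 0 0 0 0;-1 0 0 0 0 0 0;-1 0 0 0 0 0 0;-1 0 0 0 0 0 0"}}

```text
clock: 4.15
eef_pos: [0.4955, 0.3799, 0.028]
tool_rot: [-0.24, 0.971, 0.0, 0.001]
ft_force: [-0.5, -0.4, 4.5]
grip_width: 0.0254
grasp_force: 59.3
```

Call:
{"fn": "step_arm", "kwargs": {"targets": "-1 0 0 0.05 0 0 0;-1 0 0 0.12 0 0 0;-1 0 0 0.2 0 0 0;-1 0 0 0.2 0 0 0;-1 0 0 0.2 0 0 0;-1 0 0 0.2 0 0 0"}}

```text
clock: 4.65
eef_pos: [0.4944, 0.3788, 0.1259]
tool_rot: [-0.24, 0.971, -0.0, -0.001]
ft_force: [-0.2, -0.5, -2.6]
grip_width: 0.0253
grasp_force: 59.4
```

Call:
{"fn": "step_arm", "kwargs": {"targets": "-1 0.03 -0.08 0 0 0 -0.12;-1 0.05 -0.16 0 0 0 -0.24;-1 0.07 -0.24 0 0 0 -0.36;-1 0.08 -0.32 0 0 0 -0.489;-1 0.09 -0.4 0 0 0 -0.489;-1 0.09 -0.48 0 0 0 -0.489;-1 0.09 -0.56 0 0 0 -0.489;-1 0.09 -0.56 0 0 0 -0.489;-1 0.09 -0.56 0 0 0 -0.489;-1 0.09 -0.56 0 0 0 -0.489"}}

```text
clock: 5.48
eef_pos: [0.5388, 0.099, 0.125]
tool_rot: [-0.05, 0.999, 0.0, -0.002]
ft_force: [0.5, 0.9, -2.6]
grip_width: 0.0255
grasp_force: 60.0
```

```bash
python3 - <<'E'
from h import *
for k in range(4):
    i=bot.camera_info('wrist'); im=snap('wrist','w2.png'); o=bot.get_obs();print(o['eef_pos'].round(4),o['tool_rot'].round(4),o['ft_force'].round(1),o['grip_width'])
np.save('w2.npy',i,allow_pickle=True)
s=snap('scene','s2.png')
E
```

```text
[0.5391 0.0998 0.1253] [-5.040e-02  9.987e-01  1.000e-04 -1.400e-03] [ 1.  -0.7 -1.6] 0.02523851757451639
[0.5393 0.1003 0.1256] [-0.0509  0.9987  0.     -0.0011] [ 0.5  0.6 -1.7] 0.02505398368696083
[0.5395 0.1006 0.1259] [-5.120e-02  9.987e-01  0.000e+00 -8.000e-04] [-0.2  0.  -2.1] 0.02499707951668088
[0.5396 0.1007 0.1262] [-5.130e-02  9.987e-01  0.000e+00 -5.000e-04] [ 0.4  0.6 -1.9] 0.025330157159980646
```

View pics/w2.png

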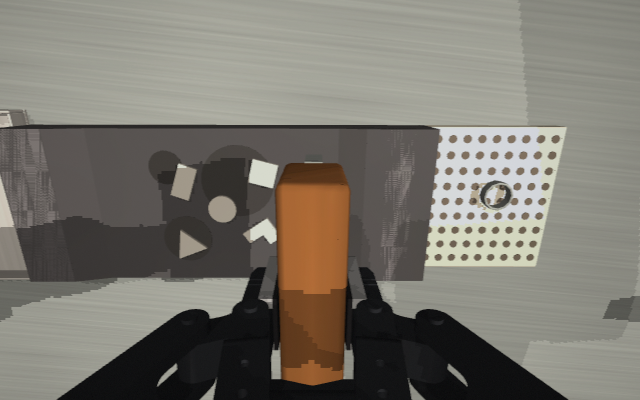

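The wrist view shows the block held square to the brick. The chips are at pixels (183,182), (263,173), (222,208), (192,245) and (261,233). The slope bands are visible near columns 338–382 on the honeycomb side and roughly 70–110 on the tray side.

```bash
python3 - <<'E'
from h import *
i=np.load('w2.npy',allow_pickle=True).item()
W=lambda u,v,z:ray('wrist',u,v,z,i)
A=W(439,128,.036);B=W(425,280,.036);C=W(8,127,.036);D=W(30,281,.036)
print(A,B,C,D,np.linalg.norm(A-B),np.linalg.norm(A-C))
e=(A+B)/2;t=(C+D)/2;c=(e+t)/2;y=(e-t)/np.linalg.norm(e-t);print('c',c,'ang',np.degrees(np.arctan2(y[1],y[0])),np.linalg.norm(e-t),e,t)
x=np.array([y[1],-y[0]])
F=lambda p:((p-c)@x*1e3,(p-c)@y*1e3)
for n,p in dict(ob=(183,182),obl=(172,197),sq=(263,173),sqR=(278,188),rd=(222,208),tri=(192,245),tb=(180,259),L=(261,233),LR=(277,243),Lb=(265,248),sqT=(252,158)).items(): print(n,np.round(F(W(*p,.033)),1))
a=cv2.imread('pics/w2.png')[110:300,0:450]
a=cv2.createCLAHE(6,(4,4)).apply(cv2.cvtColor(a,cv2.COLOR_BGR2GRAY));cv2.imwrite('pics/c3.png',cv2.resize(a,None,fx=1.75,fy=1.75))
g=cv2.cvtColor(cv2.imread('pics/w2.png'),cv2.COLOR_BGR2GRAY)[134:148].mean(0)
print(np.round(g[20:150:4]),np.round(g[325:440:4]))
for u in(50,60,70,80,90,100,110,335,350,382):print(u,np.round(F(W(u,141,.034))[1]))
E
```

```text
[0.47296639 0.17868816] [0.58639611 0.19266666] [ 0.50178734 -0.10673571] [ 0.61850053 -0.10938686] 0.11428779345225083 0.28687528918728533
c [0.54491259 0.03880806] ang 95.92079208981819 0.2953140623259703 [0.52968125 0.18567741] [ 0.56014393 -0.10806128]
ob [-19.5 -29.4]
obl [ -8.5 -38.5]
sq [-26.   27.6]
sqR [-15.1  37.8]
rd [-0.1 -3.3]
tri [ 29.1 -28.2]
tb [ 40.7 -38.6]
L [19.4 24.1]
LR [27.5 35.7]
Lb [31.6 26.5]
sqT [-36.6  20.4]
[101. 106.  98. 113. 113.  87.  86.  86.  86.  86.  86.  86.  87.  87.
  87.  87.  87.  83.  83.  83.  83.  83.  83.  84.  84.  84.  84.  84.
  84.  84.  85.  85.  85.] [89. 88. 88. 88. 81. 81. 81. 81. 81. 81. 81. 88. 88. 88. 88. 89. 90. 89.
 92. 95. 89. 90. 90. 89. 89. 89. 89. 90. 94.]
50 -116.0
60 -109.0
70 -102.0
80 -96.0
90 -89.0
100 -82.0
110 -75.0
335 78.0
350 88.0
382 110.0
```

View pics/c3.png

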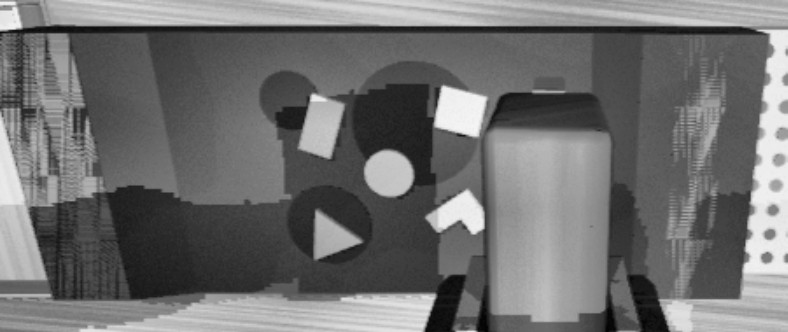

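The chips span v from about -39 to +38 and u from -37 to +41. The tray-side slope runs from about v=-90 up to the rim at about -120. I'll descend at v≈62, behind the chips.

Call:
{"fn": "step_arm", "kwargs": {"targets": "-1 0.001 0 -0.04 0 0 0;-1 0.001 0 -0.08 0 0 0;-1 0.001 0 -0.11 0 0 0;-1 0.001 0 -0.125 0 0 0;-1 0.001 0 -0.128 0 0 0;-1 0.001 0 -0.128 0 0 0;-1 0.001 0 -0.128 0 0 0"}}

```text
clock: 6.32
eef_pos: [0.5413, 0.0998, 0.0637]
tool_rot: [-0.05, 0.999, 0.0, 0.001]
ft_force: [-0.3, 0.1, -2.5]
grip_width: 0.0253
grasp_force: 59.9
```

Call:
{"fn": "step_arm", "kwargs": {"targets": "-1 0 0 -0.002 0 0 0;-1 0 0 -0.002 0 0 0;-1 0 0 -0.002 0 0 0"}}

```text
clock: 6.57
eef_pos: [0.5411, 0.0993, 0.0626]
tool_rot: [-0.05, 0.999, 0.0, 0.001]
ft_force: [-0.1, -0.2, -2.1]
grip_width: 0.0254
grasp_force: 59.9
```

Call:
{"fn": "step_arm", "kwargs": {"targets": "-1 0 0 -0.002 0 0 0;-1 0 0 -0.002 0 0 0;-1 0 0 -0.002 0 0 0"}}

```text
clock: 6.82
eef_pos: [0.5405, 0.0992, 0.0609]
tool_rot: [-0.05, 0.999, 0.0, 0.0]
ft_force: [-0.2, 0.2, -1.7]
grip_width: 0.0254
grasp_force: 59.9
```

Call:
{"fn": "step_arm", "kwargs": {"targets": "-1 0 0 -0.002 0 0 0;-1 0 0 -0.002 0 0 0;-1 0 0 -0.002 0 0 0"}}

```text
clock: 7.07
eef_pos: [0.5404, 0.0992, 0.0597]
tool_rot: [-0.05, 0.999, -0.0, -0.0]
ft_force: [-0.3, -0.2, -2.6]
grip_width: 0.0248
grasp_force: 59.9
```

Call:
{"fn": "step_arm", "kwargs": {"targets": "-1 0 0 -0.002 0 0 0;-1 0 0 -0.002 0 0 0;-1 0 0 -0.002 0 0 0"}}

```text
clock: 7.32
eef_pos: [0.5406, 0.0993, 0.059]
tool_rot: [-0.05, 0.999, 0.0, 0.0]
ft_force: [0.2, -0.3, -1.0]
grip_width: 0.025
grasp_force: 60.2
```

Call:
{"fn": "step_arm", "kwargs": {"targets": "-1 0 0 -0.001 0 0 0;-1 0 0 -0.001 0 0 0;-1 0 0 -0.001 0 0 0"}}

```text
clock: 7.57
eef_pos: [0.5407, 0.0993, 0.059]
tool_rot: [-0.05, 0.999, 0.0, 0.0]
ft_force: [-3.1, -0.4, 5.1]
grip_width: 0.0253
grasp_force: 60.8
```

Call:
{"fn": "step_arm", "kwargs": {"targets": "-1 0.0007 -0.007 0 0 0 0;-1 0.0014 -0.014 0 0 0 0;-1 0.002 -0.02 0 0 0 0;-1 0.002 -0.02 0 0 0 0"}}

```text
clock: 7.9
eef_pos: [0.5425, 0.0896, 0.059]
tool_rot: [-0.05, 0.999, 0.001, 0.001]
ft_force: [-0.2, 3.8, 5.9]
grip_width: 0.0254
grasp_force: 61.0
```

Call:
{"fn": "step_arm", "kwargs": {"targets": "-1 0.0007 -0.007 0 0 0 0;-1 0.0014 -0.014 0 0 0 0;-1 0.002 -0.02 0 0 0 0;-1 0.003 -0.03 0 0 0 0;-1 0.003 -0.03 0 0 0 0"}}

```text
clock: 8.32
eef_pos: [0.5441, 0.0742, 0.059]
tool_rot: [-0.05, 0.999, 0.001, 0.001]
ft_force: [-0.3, 2.9, 6.3]
grip_width: 0.0253
grasp_force: 61.2
```

Call:
{"fn": "step_arm", "kwargs": {"targets": "-1 0.001 -0.01 0 0 0 0;-1 0.002 -0.02 0 0 0 0;-1 0.003 -0.03 0 0 0 0;-1 0.004 -0.04 0 0 0 0;-1 0.005 -0.05 0 0 0 0;-1 0.006 -0.06 0 0 0 0;-1 0.007 -0.07 0 0 0 0;-1 0.008 -0.08 0 0 0 0;-1 0.009 -0.09 0 0 0 0;-1 0.01 -0.1 0 0 0 0"}}

```text
clock: 9.15
eef_pos: [0.5489, 0.0251, 0.059]
tool_rot: [-0.05, 0.999, 0.001, 0.001]
ft_force: [-0.3, 5.7, 6.4]
grip_width: 0.025
grasp_force: 61.0
```

Call:
{"fn": "step_arm", "kwargs": {"targets": "-1 0.001 -0.01 0 0 0 0;-1 0.002 -0.02 0 0 0 0;-1 0.003 -0.03 0 0 0 0;-1 0.004 -0.04 0 0 0 0;-1 0.005 -0.05 0 0 0 0;-1 0.006 -0.06 0 0 0 0;-1 0.007 -0.07 0 0 0 0;-1 0.008 -0.08 0 0 0 0;-1 0.009 -0.09 0 0 0 0;-1 0.009 -0.09 0 0 0 0"}}

```text
clock: 9.98
eef_pos: [0.5533, -0.0209, 0.059]
tool_rot: [-0.05, 0.999, 0.001, 0.001]
ft_force: [0.6, 4.2, 6.0]
grip_width: 0.0251
grasp_force: 61.3
```

```bash
python3 - <<'E'
from h import *
o=bot.get_obs();print(o['eef_pos'],o['ft_force'],o['ft_torque'])
d=o['eef_pos'][:2]-[.5449,.0388];print(d@[.9947,.103],d@[-.103,.9947])
a=snap('side','s3.png')[140:260,270:400];b=bot.camera('wrist')[90:290,:400]
cv2.imwrite('pics/c4.png',np.vstack([cv2.resize(a,(400,370)),b])[:,:,::-1])
E
```

```text
[ 0.55333885 -0.02086389  0.05896166] [0.55026761 4.17459445 5.99288586] [0.92304997 0.10477748 0.06664761]
0.002248747585309267 -0.06021686842097186
```

View pics/c4.png

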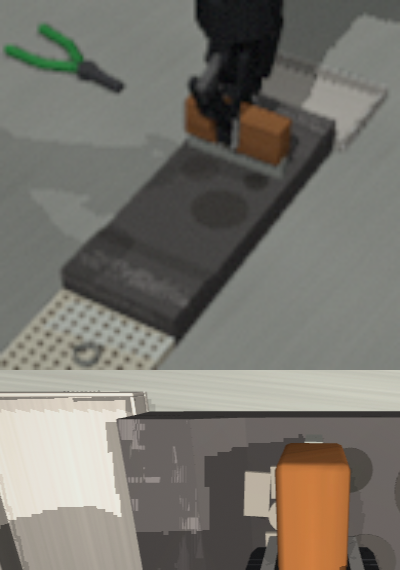

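Call:
{"fn": "step_arm", "kwargs": {"targets": "-1 0.001 -0.01 0 0 0 0;-1 0.002 -0.02 0 0 0 0;-1 0.003 -0.028 0 0 0 0;-1 0.003 -0.028 0 0 0 0"}}

```text
clock: 10.42
eef_pos: [0.5548, -0.0346, 0.059]
tool_rot: [-0.05, 0.999, 0.001, 0.001]
ft_force: [-0.2, 3.7, 6.5]
grip_width: 0.0253
grasp_force: 61.3
```

Call:
{"fn": "step_arm", "kwargs": {"targets": "-1 0.0005 -0.004 0 0 0 0;-1 0.001 -0.008 0 0 0 0;-1 0.001 -0.008 0 0 0 0"}}

```text
clock: 10.67
eef_pos: [0.5552, -0.038, 0.059]
tool_rot: [-0.05, 0.999, 0.001, 0.001]
ft_force: [-0.6, 5.8, 6.2]
grip_width: 0.0252
grasp_force: 61.3
```

Call:
{"fn": "step_arm", "kwargs": {"targets": "-1 0.0005 -0.004 0 0 0 0;-1 0.0005 -0.004 0 0 0 0"}}

```text
clock: 10.83
eef_pos: [0.5554, -0.0399, 0.059]
tool_rot: [-0.05, 0.999, 0.001, 0.001]
ft_force: [-1.0, 6.4, 6.8]
grip_width: 0.0251
grasp_force: 61.2
```

Call:
{"fn": "step_arm", "kwargs": {"targets": "-1 0.0005 -0.004 0 0 0 0;-1 0.0005 -0.004 0 0 0 0"}}

```text
clock: 11.0
eef_pos: [0.5556, -0.0418, 0.059]
tool_rot: [-0.05, 0.999, 0.001, 0.001]
ft_force: [-0.5, 5.4, 6.2]
grip_width: 0.0255
grasp_force: 61.2
```

Call:
{"fn": "step_arm", "kwargs": {"targets": "-1 0.0005 -0.004 0 0 0 0;-1 0.0005 -0.004 0 0 0 0"}}

```text
clock: 11.17
eef_pos: [0.5559, -0.0438, 0.059]
tool_rot: [-0.05, 0.999, 0.001, 0.001]
ft_force: [-0.1, 5.5, 6.9]
grip_width: 0.0251
grasp_force: 61.2
```

Call:
{"fn": "step_arm", "kwargs": {"targets": "-1 0.0005 -0.004 0 0 0 0;-1 0.0005 -0.004 0 0 0 0"}}

```text
clock: 11.33
eef_pos: [0.5561, -0.0458, 0.059]
tool_rot: [-0.05, 0.999, 0.001, 0.001]
ft_force: [0.3, 5.3, 6.2]
grip_width: 0.0248
grasp_force: 61.2
```

Call:
{"fn": "step_arm", "kwargs": {"targets": "-1 0.0003 -0.003 0 0 0 0;-1 0.0003 -0.003 0 0 0 0"}}

```text
clock: 11.5
eef_pos: [0.5563, -0.0473, 0.059]
tool_rot: [-0.05, 0.999, 0.001, 0.001]
ft_force: [-0.4, 6.7, 7.5]
grip_width: 0.0253
grasp_force: 61.2
```

Call:
{"fn": "step_arm", "kwargs": {"targets": "-1 0.0003 -0.003 0 0 0 0;-1 0.0003 -0.003 0 0 0 0"}}

```text
clock: 11.67
eef_pos: [0.5564, -0.0488, 0.059]
tool_rot: [-0.05, 0.999, 0.001, 0.001]
ft_force: [-0.1, 5.7, 6.4]
grip_width: 0.0253
grasp_force: 61.2
```

Call:
{"fn": "step_arm", "kwargs": {"targets": "-1 0.0003 -0.003 0 0 0 0;-1 0.0003 -0.003 0 0 0 0"}}

```text
clock: 11.83
eef_pos: [0.5566, -0.0502, 0.059]
tool_rot: [-0.05, 0.999, 0.001, 0.001]
ft_force: [-1.6, 5.0, 7.0]
grip_width: 0.0248
grasp_force: 61.2
```

Call:
{"fn": "step_arm", "kwargs": {"targets": "-1 0.0003 -0.003 0 0 0 0;-1 0.0003 -0.003 0 0 0 0"}}

```text
clock: 12.0
eef_pos: [0.5567, -0.0511, 0.059]
tool_rot: [-0.051, 0.999, 0.002, 0.001]
ft_force: [-1.6, 7.5, 6.4]
grip_width: 0.0251
grasp_force: 61.4
```

Call:
{"fn": "step_arm", "kwargs": {"targets": "-1 0.0002 -0.002 0 0 0 0;-1 0.0002 -0.002 0 0 0 0"}}

```text
clock: 12.17
eef_pos: [0.5567, -0.0514, 0.059]
tool_rot: [-0.051, 0.999, 0.003, 0.001]
ft_force: [-0.7, 8.9, 8.1]
grip_width: 0.0252
grasp_force: 61.5
```

Fy is rising and the tool has stopped advancing, so the slope has been reached. I'll climb at 14° (1 mm up per 4 mm).

Call:
{"fn": "step_arm", "kwargs": {"targets": "-1 0.0004 -0.004 0.001 0 0 0;-1 0.0008 -0.008 0.002 0 0 0;-1 0.0008 -0.008 0.002 0 0 0"}}

```text
clock: 12.42
eef_pos: [0.557, -0.0552, 0.06]
tool_rot: [-0.051, 0.999, 0.003, 0.001]
ft_force: [-1.3, 9.1, 6.5]
grip_width: 0.025
grasp_force: 61.5
```

Call:
{"fn": "step_arm", "kwargs": {"targets": "-1 0.0004 -0.004 0.001 0 0 0;-1 0.0008 -0.008 0.002 0 0 0;-1 0.0008 -0.008 0.002 0 0 0"}}

```text
clock: 12.67
eef_pos: [0.5573, -0.0591, 0.0609]
tool_rot: [-0.051, 0.999, 0.003, 0.001]
ft_force: [-0.8, 10.2, 7.5]
grip_width: 0.0252
grasp_force: 61.5
```

Call:
{"fn": "step_arm", "kwargs": {"targets": "-1 0.0004 -0.004 0.001 0 0 0;-1 0.0008 -0.008 0.002 0 0 0;-1 0.0008 -0.008 0.002 0 0 0"}}

```text
clock: 12.92
eef_pos: [0.5577, -0.0631, 0.062]
tool_rot: [-0.051, 0.999, 0.003, 0.001]
ft_force: [-1.0, 9.7, 8.2]
grip_width: 0.0254
grasp_force: 61.5
```

Call:
{"fn": "step_arm", "kwargs": {"targets": "-1 0.0004 -0.004 0.0011 0 0 0;-1 0.0008 -0.008 0.0022 0 0 0;-1 0.0008 -0.008 0.0022 0 0 0"}}

```text
clock: 13.17
eef_pos: [0.5581, -0.0673, 0.063]
tool_rot: [-0.051, 0.999, 0.003, 0.001]
ft_force: [-0.9, 9.0, 7.2]
grip_width: 0.0253
grasp_force: 61.6
```

Call:
{"fn": "step_arm", "kwargs": {"targets": "-1 0.0004 -0.004 0.001 0 0 0;-1 0.0008 -0.008 0.002 0 0 0;-1 0.0008 -0.008 0.002 0 0 0"}}

```text
clock: 13.42
eef_pos: [0.5584, -0.0712, 0.064]
tool_rot: [-0.051, 0.999, 0.003, 0.001]
ft_force: [-0.9, 9.4, 7.3]
grip_width: 0.025
grasp_force: 61.5
```

Call:
{"fn": "step_arm", "kwargs": {"targets": "-1 0.0003 -0.003 0.0007 0 0 0;-1 0.0006 -0.006 0.0014 0 0 0"}}

```text
clock: 13.58
eef_pos: [0.5587, -0.0737, 0.0646]
tool_rot: [-0.051, 0.999, 0.003, 0.0]
ft_force: [-1.5, 10.8, 7.9]
grip_width: 0.025
grasp_force: 61.5
```

Call:
{"fn": "step_arm", "kwargs": {"targets": "-1 0.0003 -0.003 0.0007 0 0 0;-1 0.0006 -0.006 0.0014 0 0 0"}}

```text
clock: 13.75
eef_pos: [0.559, -0.0775, 0.0653]
tool_rot: [-0.051, 0.999, 0.002, 0.0]
ft_force: [0.6, 4.9, 2.2]
grip_width: 0.0252
grasp_force: 60.9
```

The force dropped, so the strip has reached the rim. From here I continue level.

Call:
{"fn": "step_arm", "kwargs": {"targets": "-1 0.0004 -0.004 0 0 0 0;-1 0.0008 -0.008 0 0 0 0;-1 0.0008 -0.008 0 0 0 0"}}

```text
clock: 14.0
eef_pos: [0.5596, -0.0832, 0.0652]
tool_rot: [-0.05, 0.999, 0.001, 0.001]
ft_force: [0.8, 4.6, 6.5]
grip_width: 0.0253
grasp_force: 61.3
```

Call:
{"fn": "step_arm", "kwargs": {"targets": "-1 0.0006 -0.006 0 0 0 0;-1 0.0012 -0.012 0 0 0 0;-1 0.0018 -0.018 0 0 0 0;-1 0.0024 -0.024 0 0 0 0;-1 0.0024 -0.024 0 0 0 0"}}

```text
clock: 14.42
eef_pos: [0.5608, -0.0955, 0.0652]
tool_rot: [-0.05, 0.999, 0.001, 0.001]
ft_force: [-0.3, 4.1, 5.9]
grip_width: 0.0257
grasp_force: 61.4
```

Call:
{"fn": "step_arm", "kwargs": {"targets": "-1 0.0006 -0.006 0 0 0 0;-1 0.0012 -0.012 0 0 0 0;-1 0.0018 -0.018 0 0 0 0;-1 0.0024 -0.024 0 0 0 0;-1 0.0032 -0.032 0 0 0 0;-1 0.0032 -0.032 0 0 0 0"}}

```text
clock: 14.92
eef_pos: [0.5624, -0.1119, 0.0652]
tool_rot: [-0.05, 0.999, 0.0, 0.0]
ft_force: [0.5, 4.9, 5.7]
grip_width: 0.0254
grasp_force: 61.3
```

```bash
python3 - <<'E'
from h import *
o=bot.get_obs();print(o['eef_pos'],o['ft_force'])
a=snap('side','s4.png')[140:260,270:400];b=snap('wrist','w4.png')[90:290,:400]
cv2.imwrite('pics/c5.png',np.vstack([cv2.resize(a,(400,370)),b])[:,:,::-1])
E
```

```text
[ 0.56237963 -0.11191598  0.06519513] [0.52737015 4.87447736 5.70902112]
```

View pics/c5.png

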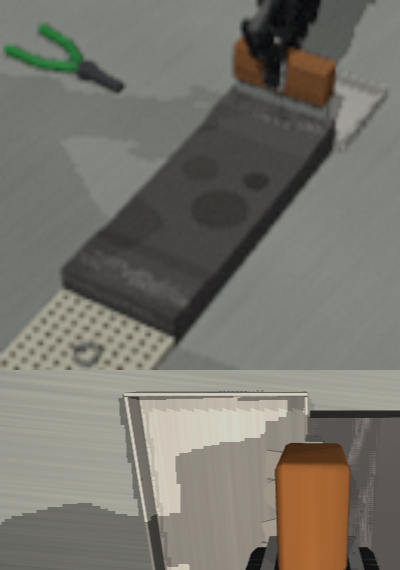

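The brick is clear behind the strip. I'll go a few mm past the end, then lift and check.

Call:
{"fn": "step_arm", "kwargs": {"targets": "-1 0.0006 -0.006 0 0 0 0;-1 0.0012 -0.012 0 0 0 0;-1 0.0016 -0.016 0 0 0 0;-1 0.0016 -0.016 0 0 0 0"}}

```text
clock: 15.35
eef_pos: [0.5619, -0.121, 0.0638]
tool_rot: [-0.05, 0.999, -0.001, -0.001]
ft_force: [-0.9, 0.0, -2.6]
grip_width: 0.0251
grasp_force: 60.3
```

Call:
{"fn": "step_arm", "kwargs": {"targets": "-1 0 0 0.02 0 0 0;-1 0 0 0.06 0 0 0;-1 0 0.04 0.12 0 0 0;-1 0 0.1 0.18 0 0 0;-1 0 0.16 0.18 0 0 0;-1 0 0.22 0.18 0 0 0;-1 0 0.22 0.18 0 0 0;-1 0 0.22 0.18 0 0 0"}}

```text
clock: 16.02
eef_pos: [0.5625, -0.0086, 0.155]
tool_rot: [-0.052, 0.999, -0.001, -0.0]
ft_force: [-0.1, -0.3, -2.8]
grip_width: 0.0254
grasp_force: 60.3
```

```bash
python3 - <<'E'
from h import *
o=bot.get_obs();print(o['eef_pos'],o['ft_force'])
a=snap('scene','s5.png')[180:245,215:345];b=snap('wrist','w5.png')[60:320,:400]
cv2.imwrite('pics/c6.png',np.vstack([cv2.resize(a,(600,300),interpolation=2),cv2.resize(b,(460,299))[:,:].copy() if 0 else cv2.copyMakeBorder(cv2.resize(b,(460,299)),0,0,0,140,0)])[:,:,::-1])
E
```

```text
[ 0.56248635 -0.00856426  0.15496377] [-0.12082561 -0.29180147 -2.7550725 ]
```

View pics/c6.png

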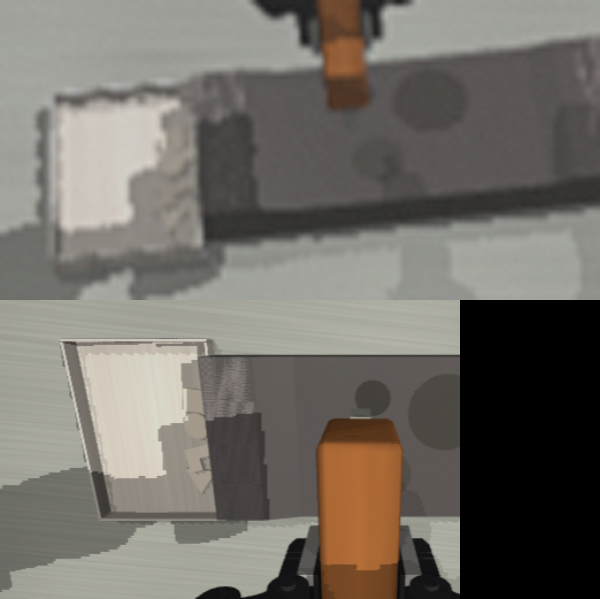

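All five offcuts show in the tray along the brick's end (wrist crop, about x=190–205, y=375–478), and the brick is bare. Now I'll return the block to its original spot.

Call:
{"fn": "step_arm", "kwargs": {"targets": "-1 -0.014 0.08 0 0 0 0.06;-1 -0.028 0.16 0 0 0 0.12;-1 -0.042 0.24 0 0 0 0.18;-1 -0.056 0.32 0 0 0 0.24;-1 -0.07 0.4 0 0 0 0.3;-1 -0.084 0.48 0 0 0 0.36;-1 -0.098 0.56 0 0 0 0.42;-1 -0.112 0.64 0 0 0 0.489;-1 -0.126 0.72 0 0 0 0.489;-1 -0.134 0.777 0 0 0 0.489"}}

```text
clock: 16.95
eef_pos: [0.4956, 0.3807, 0.1543]
tool_rot: [-0.24, 0.971, 0.0, -0.0]
ft_force: [1.1, -0.1, -1.9]
grip_width: 0.0256
grasp_force: 60.2
```

Call:
{"fn": "step_arm", "kwargs": {"targets": "-1 0 0 0 0 0 0;-1 0 0 -0.05 0 0 0;-1 0 0 -0.11 0 0 0;-1 0 0 -0.17 0 0 0;-1 0 0 -0.21 0 0 0;-1 0 0 -0.235 0 0 0;-1 0 0 -0.246 0 0 0;-1 0 0 -0.246 0 0 0;-1 0 0 -0.246 0 0 0"}}

```text
clock: 17.7
eef_pos: [0.4968, 0.378, 0.0322]
tool_rot: [-0.239, 0.971, -0.0, 0.0]
ft_force: [0.6, -0.4, -2.2]
grip_width: 0.0252
grasp_force: 60.5
```

Call:
{"fn": "step_arm", "kwargs": {"targets": "-1 0 0 -0.002 0 0 0;-1 0 0 -0.002 0 0 0;-1 0 0 -0.002 0 0 0"}}

```text
clock: 17.95
eef_pos: [0.4965, 0.3791, 0.0319]
tool_rot: [-0.24, 0.971, 0.0, 0.001]
ft_force: [-0.4, -0.1, -1.8]
grip_width: 0.0249
grasp_force: 60.5
```

Call:
{"fn": "step_arm", "kwargs": {"targets": "-1 0 0 -0.002 0 0 0;-1 0 0 -0.004 0 0 0;-1 0 0 -0.004 0 0 0;-1 0 0 -0.004 0 0 0"}}

```text
clock: 18.28
eef_pos: [0.4957, 0.3788, 0.0288]
tool_rot: [-0.24, 0.971, -0.0, -0.0]
ft_force: [-0.1, -0.0, -2.7]
grip_width: 0.0254
grasp_force: 60.5
```

Call:
{"fn": "step_arm", "kwargs": {"targets": "-1 0 0 -0.001 0 0 0;-1 0 0 -0.002 0 0 0;-1 0 0 -0.002 0 0 0;-1 0 0 -0.002 0 0 0"}}

```text
clock: 18.62
eef_pos: [0.4958, 0.3788, 0.028]
tool_rot: [-0.24, 0.971, 0.0, 0.0]
ft_force: [-0.8, -0.7, 1.1]
grip_width: 0.0247
grasp_force: 60.8
```

Call:
{"fn": "step_arm", "kwargs": {"targets": "-0.2 0 0 0 0 0 0;-0.1 0 0 0 0 0 0;0.2 0 0 0 0 0 0;1 0 0 0 0 0 0;1 0 0 0 0 0 0;1 0 0 0 0 0 0;1 0 0 0 0 0 0;1 0 0 0 0 0 0;1 0 0 0 0 0 0;1 0 0 0 0 0 0"}}

```text
clock: 19.45
eef_pos: [0.4958, 0.3788, 0.0278]
tool_rot: [-0.24, 0.971, -0.0, -0.0]
ft_force: [0.5, 0.2, -0.8]
grip_width: 0.0853
grasp_force: 0.0
```

Call:
{"fn": "step_arm", "kwargs": {"targets": "1 0 0 0.03 0 0 0;1 0 0 0.08 0 0 0;1 0 0 0.16 0 0 0;1 0 0 0.24 0 0 0;1 0 0 0.32 0 0 0;1 0 0 0.4 0 0 0;1 0 0 0.4 0 0 0;1 0 0 0.4 0 0 0;1 0 0 0.4 0 0 0"}}

```text
clock: 20.2
eef_pos: [0.4957, 0.3787, 0.2276]
tool_rot: [-0.24, 0.971, 0.0, 0.0]
ft_force: [-0.4, -0.7, -0.1]
grip_width: 0.0855
grasp_force: 0.0
```

```bash
python3 - <<'E'
from h import *
a=snap('wrist','w6.png');b=snap('side','s6.png')[130:330,190:400]
cv2.imwrite('pics/c7.png',np.vstack([cv2.resize(a,(400,250)),cv2.resize(b,(400,340))])[:,:,::-1])
E
```

```text
(no output)
```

View pics/c7.png

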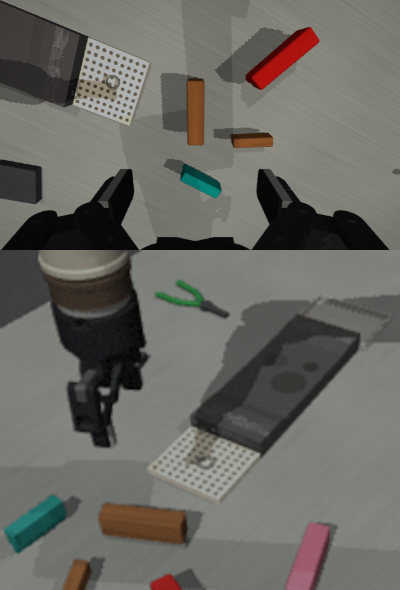

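The block is standing upright at its old spot, the brick is bare, and nothing else has moved.

```bash
python3 -c "
from workcell import bot
print(bot.job_done())"
```

```text
the job is handed in; nothing more can be done
None
```

I wiped all five offcuts into the tray, stood the scraper block upright where it began and let go, then handed the job in at about 20 s; the interface gave no verdict.

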